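Swap the screwdrivers back into their own trays

ROBOT

A 6-joint arm with a two-finger parallel gripper is mounted at the origin on a cart in front of the work surface, level with it; the furniture and walls round the work are solid. World frame = base frame: x ahead of the robot, y to its left, z up, the work surface at z = 0. Lengths are in m, angles in rad, forces in N, time in s.
With the tool pointing down it reaches from about 0.35 to 0.975 m from the base axis. Payload 17.4 kg.
Tool frame: the origin (TCP) lies between the finger pads; the fingertips stand 14 mm ahead of it and the grasp point (between the pads) lies 5 mm behind it; z points along the fingers, y is the line along which they close (so a half turn about z gives the same grasp; the last joint's range is limited). The gripper opens to 85 mm and grips with 20 to 120 N. Pads are 22 mm wide; open, the fingers measure 114 mm over their backs; the gripper's body (76 mm by 85 mm) begins 54 mm behind the grasp point. The pads swing forward as they close: fully open they stand 13 mm farther back than shut.
Start: joints at [1.213, 0.116, 1.442, -0, 1.584, -0.038], TCP at [0.212, 0.641, 0.245] pointing down, gripper open.
Joint ranges: [-2.83, 2.83], [-0.83, 2.19], [0.07, 2.5], [-1.14, 4.28], [0.01, 3], [-2.97, 2.97]. Speed limits (rad/s): [1.89, 1.89, 2.22, 3.14, 3.14, 3.14].

INTERFACE

Orientations are given as a rotation vector (axis times angle).
In Python, from plant import get_obs, viewer, bot gives the robot as it stands.
- The arm moves only by the tool servo_tool, never from a script. Its argument "increments" is a list of rows, each a list of 4 numbers: the shift along the tool's x, y, z normalised to -1 to 1, where 1 is 0.02 m, then the turn about the tool's z normalised to -1 to 1, where 1 is 5 degrees. A call has exactly 8 rows; each row shifts and turns the commanded pose from where the row before left it, along the tool's axes as they then stand; what a row does not reach is not made up. A row lasts 1/10 s, in which the tool goes at most 50 mm and 8.59 degrees, less where a joint would pass 70% of its speed; a pose out of reach is approached as far as the arm can. A call with a number of a shift or a turn outside -1 to 1 is refused whole. A call with a gripper value outside its range is refused whole. "jaw" is the gripper's target within -1 to 1 (fully open at 1, half-way at 0, shut at -1), set as the call begins (left out, the last holds). The fingers move at their own pace and stop on an object; "newtons" is the grip in N (left out, the last holds). Time passes only in rows, so rows that do not move let the fingers close, or fill a call up. It gives the time, the measured TCP pose, the force, the opening and the grip force at its end, in the units of the state.
- get_obs(): the state, without advancing time (a new reading comes with each control period).
- viewer.read_camera(name): name is "scene" or "top" or "wrist"; returns the picture (420x560x3 uint8, red, green, blue); there is no depth.
- viewer.camera_model(name): a dict with "mtx" (3x3 intrinsics, pixels), "R" (3x3) and "t" (3): a world point X has camera coordinates R X + t. Camera axes: x right, y down, z forward; pixel columns grow to the right and rows downward; lengths in m; the calibration is good to about 2 mm. The wrist camera is an equidistant fisheye: a pixel r from the principal point sees the ray r / f radians off the axis. A picture is of the moment at which its call begins: read the wrist's pose just before it. camera_model takes no time and is no camera call; for the wrist camera it gives the pose at the moment of the call.
- bot.hand_in(): hands the job in; it is judged then, once.
The state is a dict: "time_s": time; "qpos": joint angles; "dq": joint speeds; "effort": joint torques, N m; "tool_pos": TCP position; "eef_rot": TCP orientation; "force": force on the tool from outside, world axes, zero at the start; "wrist_torque": the same for the moment, N m; "finger_gap": opening from 0.0 (shut) to 1.0 (fully open); "finger_force": force on a finger pad.
Only numpy, scipy, OpenCV 4.12 (cv2) and the standard library are available. Lean on these libraries where they do the work, as an engineer would, in place of code of your own. Each camera call takes 0.05 s, during which the arm holds its last target. There are 200 camera calls.

TASK

The four screwdrivers have been put back in each other's trays: return each one to the tray of its own handle's colour, lying lengthwise along the middle of the tray, and leave all of them at rest. Never have two screwdrivers in one tray; the empty white tray is there for parking one on the way, and ends up empty again.

Things in the scene. Friction and masses are not known exactly. Their poses are not given: they have to be found in the camera images.
- driver_orange_mid (a point): loose screwdriver lying down, bright orange handle 80 mm long, 20 mm thick; 149 mm long overall; handle's middle 34 mm from this point, towards -x. The point is the middle of its whole length, on its long axis (half a handle's thickness above what it lies on); x runs along the tool from handle to blade. Balances within 10 mm of the handle's middle; the handle is nearly round, so it may have rolled about x. Weighs about 50 g.
- driver_black_mid (a point): loose screwdriver lying down, black handle 80 mm long, 18 mm thick; 139 mm long overall; handle's middle 29 mm from this point, towards -x. The point is the middle of its whole length, on its long axis (half a handle's thickness above what it lies on); x runs along the tool from handle to blade. Balances within 10 mm of the handle's middle; the handle is nearly round, so it may have rolled about x. Weighs about 50 g.
- driver_yellow_mid (a point): loose screwdriver lying down, yellow handle 80 mm long, 16 mm thick; 129 mm long overall; handle's middle 25 mm from this point, towards -x. The point is the middle of its whole length, on its long axis (half a handle's thickness above what it lies on); x runs along the tool from handle to blade. Balances within 10 mm of the handle's middle; the handle is nearly round, so it may have rolled about x. Weighs about 50 g.
- driver_green_mid (a point): loose screwdriver lying down, green handle 72 mm long, 25 mm thick; 145 mm long overall; handle's middle 37 mm from this point, towards -x. The point is the middle of its whole length, on its long axis (half a handle's thickness above what it lies on); x runs along the tool from handle to blade. Balances within 10 mm of the handle's middle; the handle is nearly round, so it may have rolled about x. Weighs about 50 g.
- tray_orange: shallow orange tool tray, fixed, 190 x 96 mm with a small grip tab at each end; inner floor 182 x 88 mm, 4 mm above the bench; low lip all round, its top 8 mm above the bench. Origin: centre of the underside; x along its length. Holds one screwdriver of another colour at the start.
- tray_black: shallow black tool tray, fixed, 190 x 96 mm with a small grip tab at each end; inner floor 182 x 88 mm, 4 mm above the bench; low lip all round, its top 8 mm above the bench. Origin: centre of the underside; x along its length. Holds one screwdriver of another colour at the start.
- tray_yellow: shallow yellow tool tray, fixed, 190 x 96 mm with a small grip tab at each end; inner floor 182 x 88 mm, 4 mm above the bench; low lip all round, its top 8 mm above the bench. Origin: centre of the underside; x along its length. Holds one screwdriver of another colour at the start.
- tray_green: shallow green tool tray, fixed, 190 x 96 mm with a small grip tab at each end; inner floor 182 x 88 mm, 4 mm above the bench; low lip all round, its top 8 mm above the bench. Origin: centre of the underside; x along its length. Holds one screwdriver of another colour at the start.
- tray_white: shallow white tool tray, fixed, 190 x 96 mm with a small grip tab at each end; inner floor 182 x 88 mm, 4 mm above the bench; low lip all round, its top 8 mm above the bench. Origin: centre of the underside; x along its length. The spare: empty at the start.
Things that resemble listed ones, but are neither listed nor needed, are in the scene too. What is shaped like the part that bears driver_yellow_mid but green is not meant.

How it is judged:
At the end, for the whole second after the job is handed in: Each screwdriver lies at rest in the tray of its own colour: the middle of its length within 15 mm of the tray's centre along and across the tray, its axis within 0.2 rad of the tray's length (either way round), down on the tray's floor (x of driver_orange_mid in the frame of tray_orange between -0.015 and 0.015 m and y of driver_orange_mid in the frame of tray_orange between -0.015 and 0.015 m and z of driver_orange_mid in the frame of tray_orange below 0.025 m and angle between the x axis of driver_orange_mid and the x axis of tray_orange, either way round below 0.2 rad and linear speed of each of driver_orange, driver_black, driver_yellow, driver_green below 0.02 m/s and angular speed of each of driver_orange, driver_black, driver_yellow, driver_green below 0.5 rad/s and x of driver_black_mid in the frame of tray_black between -0.015 and 0.015 m and y of driver_black_mid in the frame of tray_black between -0.015 and 0.015 m and z of driver_black_mid in the frame of tray_black below 0.025 m and angle between the x axis of driver_black_mid and the x axis of tray_black, either way round below 0.2 rad and x of driver_yellow_mid in the frame of tray_yellow between -0.015 and 0.015 m and y of driver_yellow_mid in the frame of tray_yellow between -0.015 and 0.015 m and z of driver_yellow_mid in the frame of tray_yellow below 0.025 m and angle between the x axis of driver_yellow_mid and the x axis of tray_yellow, either way round below 0.2 rad and x of driver_green_mid in the frame of tray_green between -0.015 and 0.015 m and y of driver_green_mid in the frame of tray_green between -0.015 and 0.015 m and z of driver_green_mid in the frame of tray_green below 0.025 m and angle between the x axis of driver_green_mid and the x axis of tray_green, either way round below 0.2 rad); the robot touches nothing.
It fails at once if two screwdrivers lie in one tray (middles within 90 mm of each other, both down low) ((horizontal distance between driver_black_mid and driver_orange_mid below 0.09 m and height (world z) of each of driver_black_mid, driver_orange_mid below 0.04 m) or (horizontal distance between driver_yellow_mid and driver_orange_mid below 0.09 m and height (world z) of each of driver_yellow_mid, driver_orange_mid below 0.04 m) or (horizontal distance between driver_yellow_mid and driver_black_mid below 0.09 m and height (world z) of each of driver_yellow_mid, driver_black_mid below 0.04 m) or (horizontal distance between driver_green_mid and driver_orange_mid below 0.09 m and height (world z) of each of driver_green_mid, driver_orange_mid below 0.04 m) or (horizontal distance between driver_green_mid and driver_black_mid below 0.09 m and height (world z) of each of driver_green_mid, driver_black_mid below 0.04 m) or (horizontal distance between driver_green_mid and driver_yellow_mid below 0.09 m and height (world z) of each of driver_green_mid, driver_yellow_mid below 0.04 m)).
It also fails if it takes over 138 s, if anything falls off the work surface, if the arm or the gripper's body presses on something with over 40 N, if the wrist force passes 120 N, or if a joint passes its speed limit or range.

## Working session

There is one attempt and no reset: what is moved stays moved. The work goes in short steps, Python scripts to look and compute and a tool call to move; the robot and the scene stay as the last step left them, time stands still between calls to the robot, and variables do not carry over. Pictures are saved under pics/ and viewed, at most 14 in all, crops included, and the job is handed in when it is done.

Besides the shell and the picture viewer there is one more tool, called after "Call:" as name(argument=value, ...), one argument or row to a line, values as JSON. servo_tool: Moves the arm, as the interface text tells. Its arguments: {"type":"object","properties":{"increments":{"type":"array","items":{"type":"array","items":{"type":"number","minimum":-1,"maximum":1}}},"jaw":{"type":"number"},"newtons":{"type":"number"}},"required":["increments"]}

```bash
mkdir -p pics
python3 - <<'E'
from plant import get_obs, viewer, bot
import cv2
for n in ("top","scene"):
    im=viewer.read_camera(n); cv2.imwrite(f"pics/{n}0.png",cv2.resize(im[:,:,::-1],(800,600),interpolation=cv2.INTER_CUBIC)); cv2.imwrite(f"raw_{n}.png",im[:,:,::-1])
    print(viewer.camera_model(n))
o=get_obs();print(o['time_s'],o['tool_pos'],o['eef_rot'],o['finger_gap'])
E
```

```text
{'mtx': array([[394.52248696,   0.        , 277.81195566],
       [  0.        , 394.52248696, 214.51866896],
       [  0.        ,   0.        ,   1.        ]]), 'R': array([[ 0.02317096, -0.99969174,  0.00891791],
       [-0.98716058, -0.02428885, -0.15787348],
       [ 0.15804142, -0.00514533, -0.98741908]]), 't': array([0.14750514, 0.55340178, 1.02844622])}
{'mtx': array([[482.01834437,   0.        , 287.28401609],
       [  0.        , 482.01834437, 207.58937533],
       [  0.        ,   0.        ,   1.        ]]), 'R': array([[-0.72265919, -0.69106006, -0.01413111],
       [-0.52775864,  0.56486222, -0.63435123],
       [ 0.44635693, -0.45096193, -0.7729158 ]]), 't': array([0.50932095, 0.22581248, 1.33645359])}
0.1 [0.21216769 0.64064065 0.2446568 ] [-5.00243539e-01 -3.10132065e+00  1.54836573e-03] 0.997285291837562
```

View pics/top0.png

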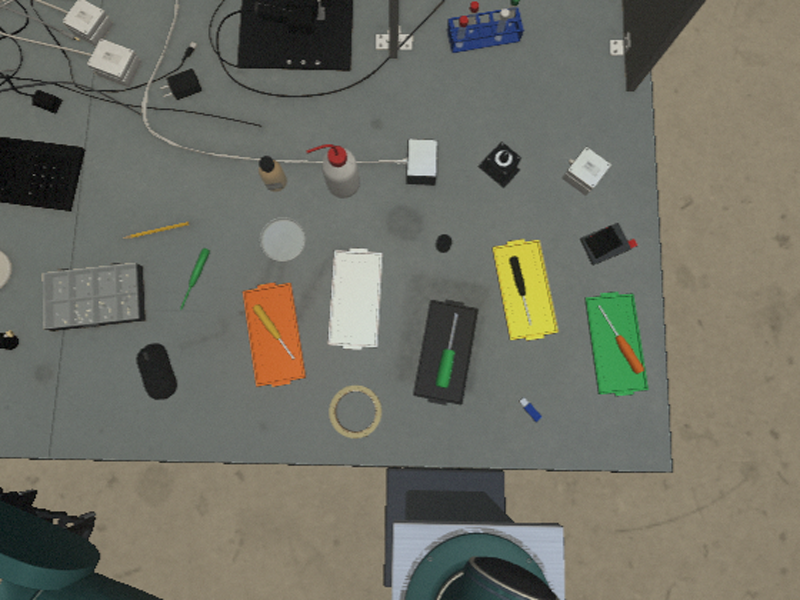

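View pics/scene0.png

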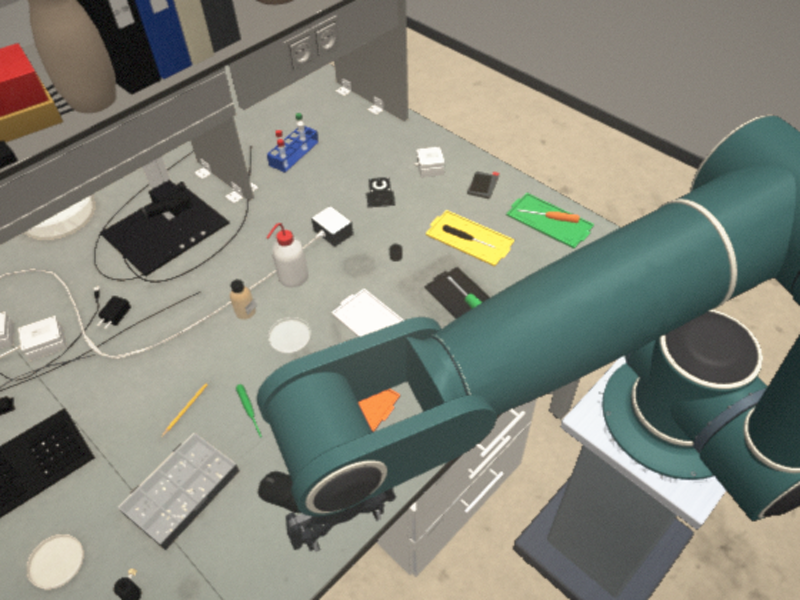

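```bash
cat > h.py <<'E'
import numpy as np, cv2
from plant import viewer
def plane_H(name,z):
    m=viewer.camera_model(name); R=np.array(m['R']);t=np.array(m['t'])
    return np.array(m['mtx'])@np.c_[R[:,0],R[:,1],R[:,2]*z+t]   # (x,y,1)->pixel
def world(name,px,z):
    q=np.linalg.inv(plane_H(name,z))@np.r_[px,1]; return q[:2]/q[2]
E
python3 - <<'E'
from h import *
im=cv2.imread('raw_top.png')
for p in [(244,290),(645,390),(540,240),(444,404)]: print(p,world('top',np.array(p)*.7,.008))
# rectified: col = (ymax-y)*S, row=(xmax-x)*S
S=1300;ymax,xmax=.27,.64
A=np.array([[0,-1/S,xmax],[-1/S,0,ymax],[0,0,1.]])
H=plane_H('top',.008)@A
cv2.imwrite('pics/rect.png',cv2.warpPerspective(im,H,(800,330+60),flags=cv2.INTER_CUBIC|cv2.WARP_INVERSE_MAP))
E
```

```text
(244, 290) [0.58077499 0.462245  ]
(645, 390) [ 0.40413995 -0.32129964]
(540, 240) [ 0.69750387 -0.12362054]
(444, 404) [0.36861607 0.06596211]
```

View pics/rect.png

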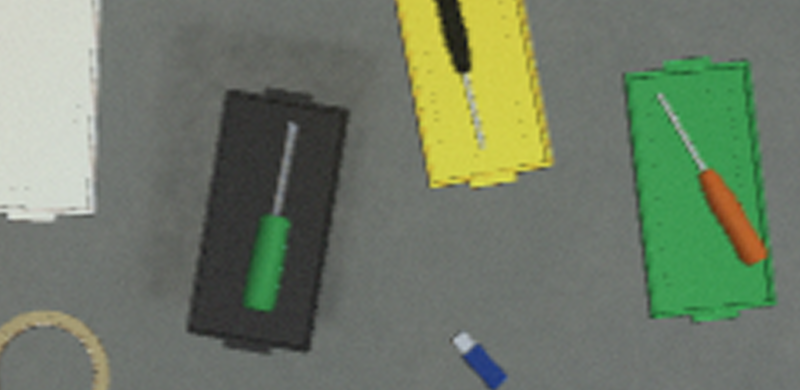

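The crop missed the left trays, so I redo it as two larger ones covering everything.

Run:
```python
from h import *
im=cv2.imread('raw_top.png')
S=1800;xmax=.72
for n,ymax in (('L',.49),('R',.09)):
    A=np.array([[0,-1/S,xmax],[-1/S,0,ymax],[0,0,1.]])
    cv2.imwrite(f'pics/rect{n}.png',cv2.warpPerspective(im,plane_H('top',.008)@A,(800,600),flags=cv2.INTER_CUBIC|cv2.WARP_INVERSE_MAP))
```

```text
(no output)
```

View pics/rectL.png

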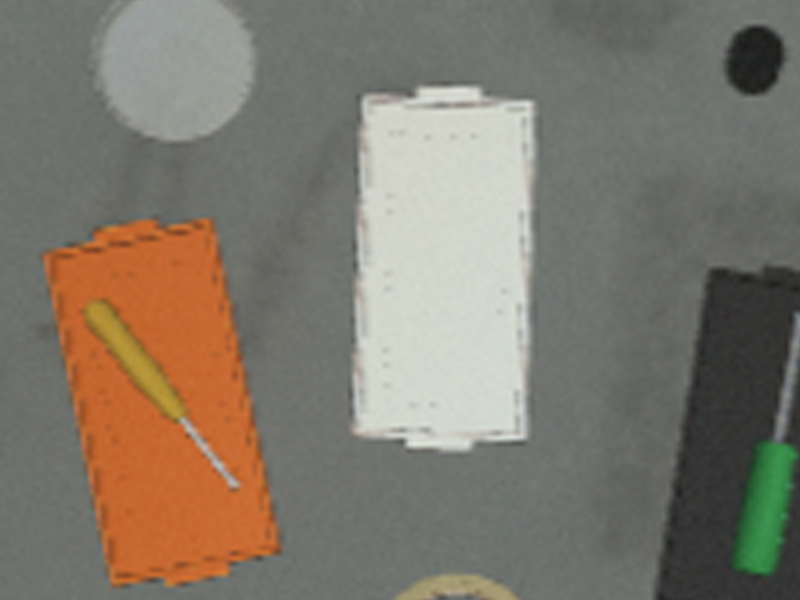

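View pics/rectR.png

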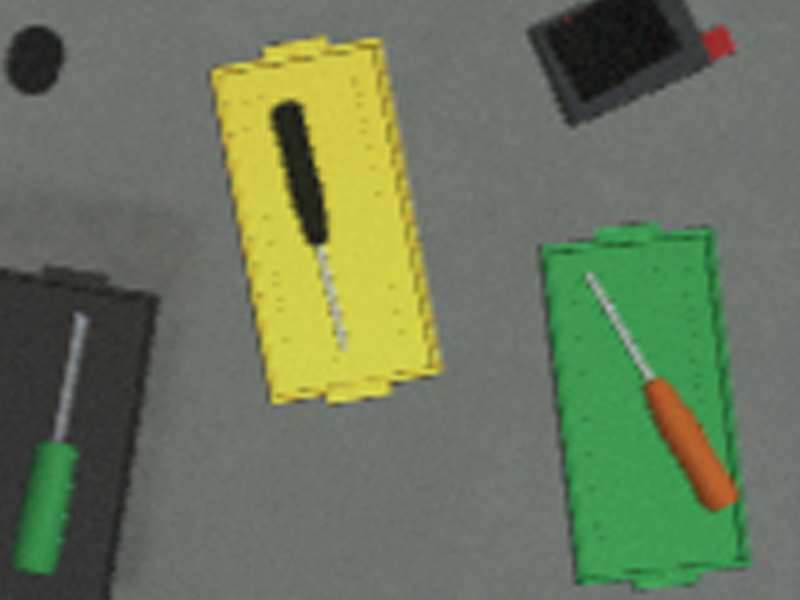

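```bash
cat >> h.py <<'E'
def r2w(p,S,ymax,xmax,z):
    """pixel of a rectified (z=.008) picture -> world xy on plane z"""
    X=np.array([xmax-p[1]/S,ymax-p[0]/S,1]); q=plane_H('top',.008)@X
    return world('top',q[:2]/q[2],z)
L=(1800,.49,.72);R=(1800,.09,.72);B=(1300,.27,.64)
def tray(c,v):
    q=np.array([r2w(p,*v,.008) for p in c]); d=(q[0]+q[1]-q[2]-q[3])/2
    return q.mean(0),np.degrees(np.arctan2(d[1],d[0])),np.linalg.norm(d)
trays={'orange':tray([(45,253),(213,220),(280,551),(113,585)],L),
'white':tray([(363,97),(535,101),(526,439),(354,434)],L),
'black':tray([(226,91),(349,109),(310,351),(188,331)],B),
'yellow':tray([(212,70),(381,39),(441,372),(273,404)],R),
'green':tray([(540,245),(713,229),(748,566),(577,583)],R)}
def drv(b,t,v,rad,ln,off):
    b=r2w(b,*v,.004+rad);t=r2w(t,*v,.004+rad);d=(t-b);n=np.linalg.norm(d);u=d/n
    m=(b+t)/2
    return m,m-u*off,np.degrees(np.arctan2(u[1],u[0])),n,ln
E
cat > m.py <<'E'
from h import *
from plant import get_obs
from scipy.spatial.transform import Rotation as Ro
drvs={'yellow':drv((93,304),(238,487),L,.008,.129,.025),'black':drv((286,102),(343,348),R,.009,.139,.029),
'orange':drv((723,507),(588,272),R,.010,.149,.034),'green':drv((33,573),(80,314),R,.0125,.145,.037)}
def go(x,y,yaw):
    """turn first, then shifts in the turned tool frame; tool x at world angle yaw"""
    o=get_obs();Rm=Ro.from_rotvec(o['eef_rot']).as_matrix()
    cur=np.degrees(np.arctan2(Rm[1,0],Rm[0,0])); t=-((yaw-cur+180)%360-180)
    a=np.radians(yaw);ex=np.array([np.cos(a),np.sin(a)]);ey=np.array([np.sin(a),-np.cos(a)])
    d=np.array([x,y])-o['tool_pos'][:2]
    print('t %.1f z %.4f yaw %.1f gap %.3f F %.1f | turn %.2f units, x %.2f y %.2f units'%(o['time_s'],o['tool_pos'][2],cur,o['finger_gap'],o['finger_force'],t/5,d@ex/.02,d@ey/.02))
E
python3 - <<'E'
from m import *
for k,v in trays.items(): print(k,v)
for k,v in drvs.items(): print(k,v)
m,g,yaw,_,_=drvs['yellow']; go(*g,yaw)
E
```

```text
orange (array([0.49652778, 0.39958333]), np.float64(11.50922133820899), np.float64(0.18794576640911884))
white (array([0.57125   , 0.24305556]), np.float64(-1.527525442212954), np.float64(0.18756665481902693))
black (array([0.47038462, 0.06365385]), np.float64(-9.07636792784914), np.float64(0.18773525675061414))
yellow (array([ 0.59708333, -0.09152778]), np.float64(10.282167048055898), np.float64(0.1883017836569666))
green (array([ 0.49458333, -0.26805556]), np.float64(6.088528154195184), np.float64(0.18856364973133052))
yellow (array([0.49983908, 0.39720745]), array([0.51943371, 0.41273325]), np.float64(-141.60846433831688), np.float64(0.1292379479669924), 0.129)
black (array([ 0.59401853, -0.08357498]), array([ 0.62227006, -0.0770289 ]), np.float64(-166.9543629370514), np.float64(0.13964597781543311), 0.139)
orange (array([ 0.50293477, -0.27175056]), array([ 0.47345318, -0.28868679]), np.float64(29.875992691689305), np.float64(0.1497386810738438), 0.149)
green (array([0.47288615, 0.05944732]), array([0.43648071, 0.06605371]), np.float64(-10.285377974947457), np.float64(0.14510217132575998), 0.145)
t 0.1 z 0.2447 yaw 161.7 gap 0.997 F 0.0 | turn -11.34 units, x -4.96 y -18.47 units
```

Call:
servo_tool(
  increments=[
    [0, 0, 0.6, -1],
    [0, 0, 0.6, -1],
    [0, 0, 0.6, -1],
    [0, 0, 0.6, -1],
    [0, 0, 0.6, -1],
    [0, 0, 0.6, -1],
    [0, 0, 0.6, -1],
    [0, 0, 0.6, -1],
  ],
  jaw=-0.05,
  newtons=40,
)

```text
time_s: 0.9
tool_pos: [0.2121, 0.6406, 0.1484]
eef_rot: [0.596, -3.084, 0.001]
force: [0.8, -0.2, -0.1]
finger_gap: 0.471
finger_force: 0.0
```

Call:
servo_tool(
  increments=[
    [0, 0, 0.6, -1],
    [0, 0, 0.6, -1],
    [0, 0, 0.6, -1],
    [0, 0, 0, -0.34],
    [-0.3, -1, 0, 0],
    [-0.3, -1, 0, 0],
    [-0.3, -1, 0, 0],
    [-0.3, -1, 0, 0],
  ],
)

```text
time_s: 1.7
tool_pos: [0.2813, 0.5926, 0.1139]
eef_rot: [-1.03, 2.967, 0.0]
force: [0.1, -0.1, -0.9]
finger_gap: 0.476
finger_force: 0.0
```

Call:
servo_tool(
  increments=[
    [-0.3, -1, 0, 0],
    [-0.3, -1, 0, 0],
    [-0.3, -1, 0, 0],
    [-0.3, -1, 0, 0],
    [-0.3, -1, 0, 0],
    [-0.3, -1, 0, 0],
    [-0.3, -1, 0, 0],
    [-0.3, -1, 0, 0],
  ],
)

```text
time_s: 2.5
tool_pos: [0.4184, 0.4969, 0.114]
eef_rot: [-1.03, 2.967, 0.0]
force: [0.3, -0.5, 0.2]
finger_gap: 0.475
finger_force: 0.0
```

Call:
servo_tool(
  increments=[
    [-0.3, -1, 0, 0],
    [-0.3, -1, 0, 0],
    [-0.3, -1, 0, 0],
    [-0.3, -1, 0, 0],
    [-0.16, -1, 0, 0],
    [0, -1, 0, 0],
    [0, -0.47, 0, 0],
    [0, 0, 0, 0],
  ],
)

```text
time_s: 3.3
tool_pos: [0.5199, 0.4122, 0.1137]
eef_rot: [-1.03, 2.968, 0.0]
force: [0.4, -0.5, -0.2]
finger_gap: 0.476
finger_force: 0.0
```

Run:
```python
from m import *
m,g,yaw,_,_=drvs['yellow']; go(*g,yaw)
im=viewer.read_camera('wrist'); cv2.imwrite('pics/w1.png',im[:,:,::-1])
```

```text
t 3.3 z 0.1137 yaw -141.7 gap 0.476 F 0.0 | turn -0.03 units, x 0.00 y 0.03 units
```

View pics/w1.png

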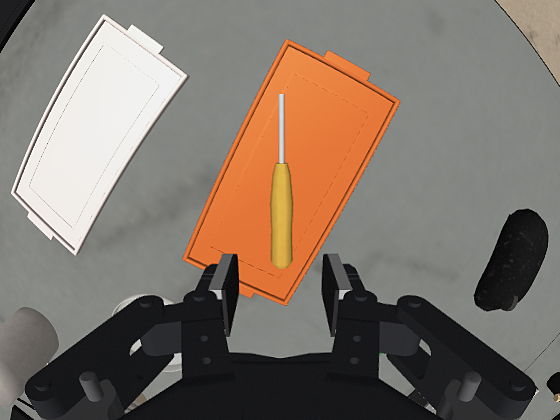

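The wrist view shows the yellow handle (col 282, rows 165–268) between the fingers (cols 235 and 327) and well aligned, so I descend and grip.

Call:
servo_tool(
  increments=[
    [0, 0, 0.8, 0],
    [0, 0, 0.8, 0],
    [0, 0, 0.8, 0],
    [0, 0, 0.8, 0],
    [0, 0, 0.8, 0],
    [0, 0, 0.45, 0],
    [0, 0, 0.22, 0],
    [0, 0, 0, 0],
  ],
)

```text
time_s: 4.15
tool_pos: [0.5192, 0.4127, 0.0194]
eef_rot: [1.032, -2.966, 0.0]
force: [0.1, -1.0, 0.4]
finger_gap: 0.473
finger_force: 0.0
```

Call:
servo_tool(
  increments=[
    [0, 0, 0, 0],
    [0, 0, 0, 0],
    [0, 0, 0, 0],
    [0, 0, 0, 0],
    [0, 0, 0, 0],
    [0, 0, 0, 0],
    [0, 0, 0, 0],
    [0, 0, 0, 0],
  ],
  jaw=-1,
)

```text
time_s: 4.95
tool_pos: [0.5197, 0.413, 0.0209]
eef_rot: [-1.032, 2.966, 0.001]
force: [-0.6, -1.0, 7.4]
finger_gap: 0.173
finger_force: 39.4
```

Call:
servo_tool(
  increments=[
    [0, 0, -0.3, 0],
    [0, 0, -0.5, 0],
    [0, 0, -0.8, 0],
    [0, 0, -0.8, 0],
    [0, 0, -0.8, 0],
    [0, 0, -0.8, 0],
    [0, 0, 0, 0],
    [0, 0, 0, 0],
  ],
)

```text
time_s: 5.75
tool_pos: [0.5193, 0.4128, 0.1002]
eef_rot: [-1.032, 2.967, 0.0]
force: [0.0, -0.4, -0.9]
finger_gap: 0.177
finger_force: 39.2
```

```bash
cat >> m.py <<'E'
OFF=dict(yellow=.025,black=.029,orange=.034,green=.037)
def place(c,t):
    """grip yaw is along driver x: choose tray direction nearest to it"""
    o=get_obs();Rm=Ro.from_rotvec(o['eef_rot']).as_matrix();cur=np.degrees(np.arctan2(Rm[1,0],Rm[0,0]))
    flip={'yellow':1,'black':1,'orange':-1,'green':-1}[c]  # sign of tool x along driver x
    p,a,_=trays[t]
    if abs((a-cur+180)%360-180)>90:a+=180
    u=flip*np.array([np.cos(np.radians(a)),np.sin(np.radians(a))])
    go(*(p-u*OFF[c]),a)
E
python3 - <<'E'
from m import *
place('yellow','white')
im=viewer.read_camera('wrist'); cv2.imwrite('pics/w2.png',im[:,:,::-1])
E
```

```text
t 5.8 z 0.1002 yaw -141.6 gap 0.177 F 39.2 | turn 7.98 units, x -4.07 y -8.42 units
```

View pics/w2.png

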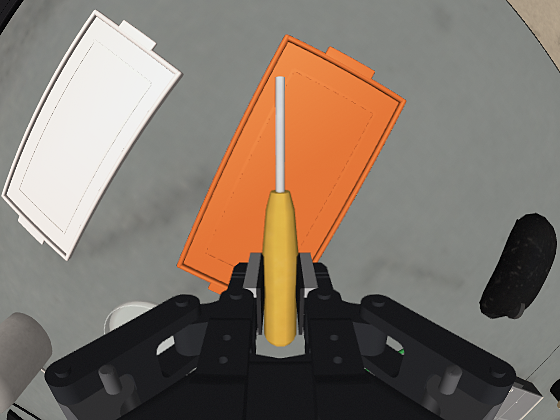

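The yellow driver is gripped straight, blade up the image (tip at 280,78). Next I carry it to white and set it down.

Call:
servo_tool(
  increments=[
    [0, 0, 0, 1],
    [0, 0, 0, 1],
    [0, 0, 0, 1],
    [0, 0, 0, 1],
    [0, 0, 0, 1],
    [0, 0, 0, 1],
    [0, 0, 0, 1],
    [0, 0, 0, 0.98],
  ],
)

```text
time_s: 6.6
tool_pos: [0.519, 0.4125, 0.0986]
eef_rot: [-0.047, -3.14, 0.002]
force: [0.3, -0.0, -1.1]
finger_gap: 0.177
finger_force: 39.2
```

Call:
servo_tool(
  increments=[
    [-0.5, -0.8, 0, 0],
    [-0.5, -1, 0, 0],
    [-0.5, -1, 0, 0],
    [-0.5, -1, 0, 0],
    [-0.5, -1, 0, 0],
    [-0.5, -1, 0, 0],
    [-0.5, -1, 0, 0],
    [-0.57, -1, 0, 0],
  ],
)

```text
time_s: 7.4
tool_pos: [0.5968, 0.2528, 0.0991]
eef_rot: [-0.039, -3.14, 0.001]
force: [0.5, -0.5, -0.1]
finger_gap: 0.173
finger_force: 39.2
```

Call:
servo_tool(
  increments=[
    [0, -0.62, 0.4, 0],
    [0, 0, 0.8, 0],
    [0, 0, 0.8, 0],
    [0, 0, 0.8, 0],
    [0, 0, 0.6, 0],
    [0, 0, 0.35, 0],
    [0, 0, 0.2, 0],
    [0, 0, 0, 0],
  ],
)

```text
time_s: 8.2
tool_pos: [0.5963, 0.2426, 0.0212]
eef_rot: [0.041, 3.141, 0.0]
force: [0.2, 0.4, -0.1]
finger_gap: 0.176
finger_force: 39.2
```

Run:
```python
from m import *
place('yellow','white')
```

```text
t 8.2 z 0.0212 yaw 178.5 gap 0.176 F 39.2 | turn 0.01 units, x 0.00 y -0.01 units
```

Call:
servo_tool(
  increments=[
    [0, 0, 0, 0],
    [0, 0, 0, 0],
    [0, 0, 0, 0],
    [0, 0, 0, 0],
    [0, 0, -0.3, 0],
    [0, 0, -0.7, 0],
    [0, 0, -1, 0],
    [0, 0, -1, 0],
  ],
  jaw=-0.1,
)

```text
time_s: 9.0
tool_pos: [0.5963, 0.2423, 0.0828]
eef_rot: [0.042, 3.141, 0.0]
force: [0.1, 0.2, 0.1]
finger_gap: 0.449
finger_force: 0.0
```

Call:
servo_tool(
  increments=[
    [0, 0, -1, 0],
    [0, 0, -1, -1],
    [0, 0, 0, -1],
    [0, 0, 0, -1],
    [0, 0, 0, -1],
    [0, 0, 0, -1],
    [0, 0, 0, -1],
    [0, 0, 0, -0.3],
  ],
)

```text
time_s: 9.8
tool_pos: [0.5964, 0.2423, 0.1222]
eef_rot: [-0.816, 3.033, 0.0]
force: [0.0, -0.2, 0.2]
finger_gap: 0.45
finger_force: 0.0
```

Run:
```python
from m import *
m,g,yaw,_,_=drvs['orange']; go(*g,yaw+180)
```

```text
t 9.8 z 0.1222 yaw -149.9 gap 0.450 F 0.0 | turn 0.05 units, x 18.56 y -19.96 units
```

Call:
servo_tool(
  increments=[
    [0.93, -1, 0, 0],
    [0.93, -1, 0, 0],
    [0.93, -1, 0, 0],
    [0.93, -1, 0, 0],
    [0.93, -1, 0, 0],
    [0.93, -1, 0, 0],
    [0.93, -1, 0, 0],
    [0.93, -1, 0, 0],
  ],
)

```text
time_s: 10.6
tool_pos: [0.547, 0.0283, 0.1219]
eef_rot: [-0.81, 3.034, -0.0]
force: [0.5, 0.3, 0.2]
finger_gap: 0.449
finger_force: 0.0
```

Call:
servo_tool(
  increments=[
    [0.93, -1, 0, 0],
    [0.93, -1, 0, 0],
    [0.93, -1, 0, 0],
    [0.93, -1, 0, 0],
    [0.93, -1, 0, 0],
    [0.93, -1, 0, 0],
    [0.93, -1, 0, 0],
    [0.93, -1, 0, 0],
  ],
)

```text
time_s: 11.4
tool_pos: [0.4981, -0.1847, 0.1219]
eef_rot: [-0.81, 3.035, -0.001]
force: [-0.2, 0.8, 0.2]
finger_gap: 0.452
finger_force: 0.0
```

Call:
servo_tool(
  increments=[
    [0.93, -1, 0, 0],
    [0.93, -1, 0, 0],
    [0.93, -1, 0, 0],
    [0.89, -0.96, 0, 0],
    [0, 0, 0.5, 0],
    [0, 0, 0.5, 0],
    [0, 0, 0, 0],
    [0, 0, 0, 0],
  ],
)

```text
time_s: 12.2
tool_pos: [0.4742, -0.2882, 0.1008]
eef_rot: [0.813, -3.034, -0.001]
force: [-0.3, -0.1, 0.5]
finger_gap: 0.448
finger_force: 0.0
```

Run:
```python
from m import *
m,g,yaw,_,_=drvs['orange']; go(*g,yaw+180); print(get_obs()['qpos'])
im=viewer.read_camera('wrist'); cv2.imwrite('pics/w3.png',im[:,:,::-1])
```

```text
t 12.2 z 0.1008 yaw -150.0 gap 0.448 F 0.0 | turn 0.03 units, x 0.04 y -0.00 units
[-5.92115457e-01 -6.79639613e-02  1.86722268e+00  5.14919289e-05
  1.34295836e+00 -2.68662898e+00]
```

View pics/w3.png

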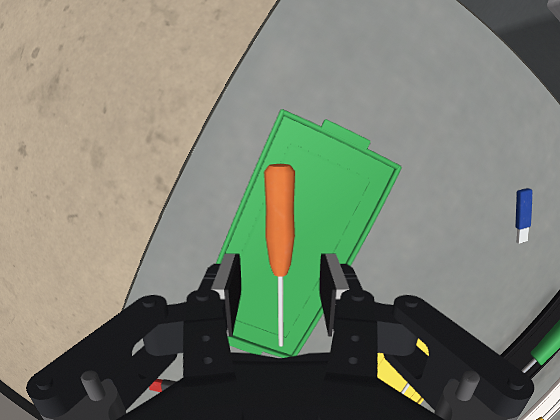

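The orange handle (col 280, rows 165–275) is centred between the fingers, so I descend, staying clear of the lip.

Call:
servo_tool(
  increments=[
    [0, 0, 0.8, 0],
    [0, 0, 0.8, 0],
    [0, 0, 0.8, 0],
    [0, 0, 0.8, 0],
    [0, 0, 0.4, 0],
    [0, 0, 0.2, 0],
    [0, 0, 0, 0],
    [0, 0, 0, 0],
  ],
)

```text
time_s: 13.05
tool_pos: [0.4744, -0.2892, 0.0255]
eef_rot: [-0.812, 3.034, -0.001]
force: [-0.1, -0.1, 0.8]
finger_gap: 0.447
finger_force: 0.0
```

Call:
servo_tool(
  increments=[
    [0, 0, 0, 0],
    [0, 0, 0, 0],
    [0, 0, 0, 0],
    [0, 0, 0, 0],
    [0, 0, 0, 0],
    [0, 0, 0, 0],
    [0, 0, 0, 0],
    [0, 0, 0, 0],
  ],
  jaw=-1,
)

```text
time_s: 13.85
tool_pos: [0.4745, -0.2892, 0.0257]
eef_rot: [-0.812, 3.034, -0.001]
force: [-1.1, 1.1, 6.2]
finger_gap: 0.223
finger_force: 39.2
```

Call:
servo_tool(
  increments=[
    [0, 0, -0.3, 0],
    [0, 0, -0.6, 0],
    [0, 0, -1, 0],
    [0, 0, -1, 0],
    [0, 0, -1, 0],
    [0, 0, -1, 0],
    [0, 0, 0, 0],
    [0, 0, 0, 0],
  ],
)

```text
time_s: 14.65
tool_pos: [0.4742, -0.289, 0.1233]
eef_rot: [-0.812, 3.034, -0.001]
force: [-0.2, 1.2, 0.0]
finger_gap: 0.217
finger_force: 39.3
```

Run:
```python
from m import *
place('orange','orange')
im=viewer.read_camera('wrist'); cv2.imwrite('pics/w4.png',im[:,:,::-1])
```

```text
t 14.7 z 0.1233 yaw -150.0 gap 0.217 F 39.3 | turn 3.69 units, x -6.26 y 33.52 units
```

View pics/w4.png

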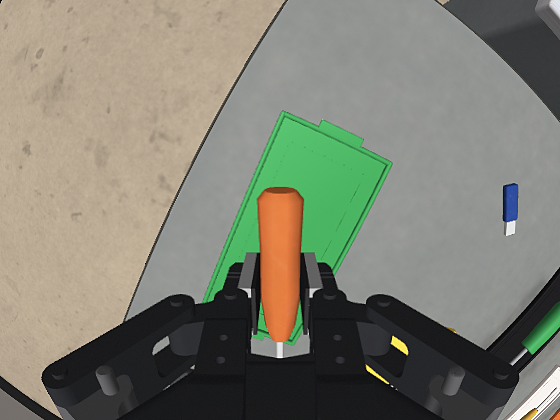

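Call:
servo_tool(
  increments=[
    [0, 0, 0, 1],
    [0, 0, 0, 1],
    [0, 0, 0, 1],
    [0, 0, 0, 0.69],
    [-0.2, 0.8, 0, 0],
    [-0.2, 1, 0, 0],
    [-0.2, 1, 0, 0],
    [-0.2, 1, 0, 0],
  ],
)

```text
time_s: 15.5
tool_pos: [0.4742, -0.2097, 0.122]
eef_rot: [0.318, -3.124, -0.001]
force: [0.3, 0.0, -0.8]
finger_gap: 0.218
finger_force: 39.3
```

Call:
servo_tool(
  increments=[
    [-0.2, 1, 0, 0],
    [-0.2, 1, 0, 0],
    [-0.2, 1, 0, 0],
    [-0.2, 1, 0, 0],
    [-0.2, 1, 0, 0],
    [-0.2, 1, 0, 0],
    [-0.2, 1, 0, 0],
    [-0.2, 1, 0, 0],
  ],
)

```text
time_s: 16.3
tool_pos: [0.4733, -0.0466, 0.1221]
eef_rot: [0.318, -3.124, -0.001]
force: [-0.7, -0.7, -0.3]
finger_gap: 0.218
finger_force: 39.3
```

Call:
servo_tool(
  increments=[
    [-0.2, 1, 0, 0],
    [-0.2, 1, 0, 0],
    [-0.2, 1, 0, 0],
    [-0.2, 1, 0, 0],
    [-0.2, 1, 0, 0],
    [-0.2, 1, 0, 0],
    [-0.2, 1, 0, 0],
    [-0.2, 1, 0, 0],
  ],
)

```text
time_s: 17.1
tool_pos: [0.4724, 0.1164, 0.1221]
eef_rot: [0.318, -3.124, -0.0]
force: [0.6, 0.3, -0.6]
finger_gap: 0.222
finger_force: 39.3
```

Call:
servo_tool(
  increments=[
    [-0.2, 1, 0, 0],
    [-0.2, 1, 0, 0],
    [-0.2, 1, 0, 0],
    [-0.2, 1, 0, 0],
    [-0.2, 1, 0, 0],
    [-0.2, 1, 0, 0],
    [-0.2, 1, 0, 0],
    [-0.2, 1, 0, 0],
  ],
)

```text
time_s: 17.9
tool_pos: [0.4716, 0.2793, 0.1221]
eef_rot: [0.319, -3.124, 0.001]
force: [1.3, -0.1, -0.8]
finger_gap: 0.218
finger_force: 39.3
```

Call:
servo_tool(
  increments=[
    [-0.2, 1, 0, 0],
    [-0.2, 1, 0, 0],
    [-0.2, 1, 0, 0],
    [-0.06, 1, 0, 0],
    [0, 1, 0, 0],
    [0, 0.7, 0, 0],
    [0, 0, 0, 0],
    [0, 0, 0, 0],
  ],
)

```text
time_s: 18.7
tool_pos: [0.4625, 0.3923, 0.1225]
eef_rot: [0.317, -3.125, 0.001]
force: [0.6, -1.5, 0.2]
finger_gap: 0.22
finger_force: 39.3
```

Run:
```python
from m import *
place('orange','orange')
```

```text
t 18.7 z 0.1225 yaw -168.4 gap 0.220 F 39.3 | turn 0.02 units, x -0.04 y 0.02 units
```

Call:
servo_tool(
  increments=[
    [0, 0, 0.8, 0],
    [0, 0, 0.9, 0],
    [0, 0, 0.9, 0],
    [0, 0, 0.9, 0],
    [0, 0, 0.7, 0],
    [0, 0, 0.4, 0],
    [0, 0, 0.2, 0],
    [0, 0, 0, 0],
  ],
)

```text
time_s: 19.5
tool_pos: [0.463, 0.3924, 0.0268]
eef_rot: [0.315, -3.126, 0.0]
force: [-1.0, -0.1, -0.5]
finger_gap: 0.216
finger_force: 39.3
```

Call:
servo_tool(
  increments=[
    [0, 0, 0, 0],
    [0, 0, 0, 0],
    [0, 0, 0, 0],
    [0, 0, 0, 0],
    [0, 0, -0.3, 0],
    [0, 0, -0.7, 0],
    [0, 0, -1, 0],
    [0, 0, -1, 0],
  ],
  jaw=-0.05,
)

```text
time_s: 20.3
tool_pos: [0.463, 0.3926, 0.0888]
eef_rot: [-0.315, 3.125, 0.0]
force: [0.4, -0.4, -1.0]
finger_gap: 0.471
finger_force: 0.0
```

Call:
servo_tool(
  increments=[
    [0, 0, -0.9, 0],
    [0, 0, -0.9, 0],
    [0, 0, 0, 0],
    [0, 0, 0, 0],
    [0, 0, 0, 0],
    [0, 0, 0, 0],
    [0, 0, 0, 0],
    [0, 0, 0, 0],
  ],
)

```text
time_s: 21.1
tool_pos: [0.4628, 0.3924, 0.1225]
eef_rot: [0.315, -3.125, 0.001]
force: [0.2, -0.5, -0.4]
finger_gap: 0.471
finger_force: 0.0
```

Run:
```python
from m import *
m,g,yaw,_,_=drvs['green']; go(*g,yaw+180)
im=viewer.read_camera('wrist'); cv2.imwrite('pics/w5.png',im[:,:,::-1])
```

```text
t 21.1 z 0.1225 yaw -168.5 gap 0.471 F 0.0 | turn 4.36 units, x -1.62 y -16.29 units
```

View pics/w5.png

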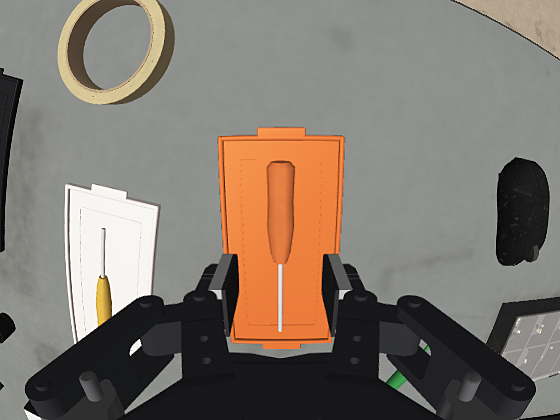

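Orange lies centred and straight in its tray (handle col 280, tray cols 220–343). Green is next.

Call:
servo_tool(
  increments=[
    [0, 0, 0, 1],
    [0, 0, 0, 1],
    [0, 0, 0, 1],
    [0, 0, 0, 1],
    [0, 0, 0, 0.36],
    [-0.1, -0.8, 0, 0],
    [-0.1, -1, 0, 0],
    [-0.1, -1, 0, 0],
  ],
)

```text
time_s: 21.95
tool_pos: [0.4585, 0.3344, 0.1227]
eef_rot: [-0.28, -3.129, 0.001]
force: [0.3, 0.1, 0.4]
finger_gap: 0.477
finger_force: 0.0
```

Call:
servo_tool(
  increments=[
    [-0.1, -1, 0, 0],
    [-0.1, -1, 0, 0],
    [-0.1, -1, 0, 0],
    [-0.1, -1, 0, 0],
    [-0.1, -1, 0, 0],
    [-0.1, -1, 0, 0],
    [-0.1, -1, 0, 0],
    [-0.1, -1, 0, 0],
  ],
)

```text
time_s: 22.75
tool_pos: [0.4456, 0.1742, 0.123]
eef_rot: [0.282, 3.129, 0.0]
force: [0.7, -0.8, -0.5]
finger_gap: 0.481
finger_force: 0.0
```

Call:
servo_tool(
  increments=[
    [-0.1, -1, 0, 0],
    [-0.1, -1, 0, 0],
    [-0.1, -1, 0, 0],
    [-0.1, -1, 0, 0],
    [-0.1, -1, 0, 0],
    [-0.02, -0.49, 0, 0],
    [0, 0, 0, 0],
    [0, 0, 0, 0],
  ],
)

```text
time_s: 23.55
tool_pos: [0.4366, 0.0662, 0.123]
eef_rot: [0.282, 3.129, 0.0]
force: [-0.5, 0.9, -0.1]
finger_gap: 0.476
finger_force: 0.0
```

Run:
```python
from m import *
m,g,yaw,_,_=drvs['green']; go(*g,yaw+180)
```

```text
t 23.6 z 0.1230 yaw 169.7 gap 0.476 F 0.0 | turn -0.00 units, x 0.01 y -0.01 units
```

Call:
servo_tool(
  increments=[
    [0, 0, 0.8, 0],
    [0, 0, 0.9, 0],
    [0, 0, 0.9, 0],
    [0, 0, 0.9, 0],
    [0, 0, 0.8, 0],
    [0, 0, 0.4, 0],
    [0, 0, 0.2, 0],
    [0, 0, 0, 0],
  ],
)

```text
time_s: 24.35
tool_pos: [0.4365, 0.0664, 0.0245]
eef_rot: [-0.281, -3.128, 0.0]
force: [-0.1, 0.3, 0.1]
finger_gap: 0.477
finger_force: 0.0
```

Call:
servo_tool(
  increments=[
    [0, 0, 0, 0],
    [0, 0, 0, 0],
    [0, 0, 0, 0],
    [0, 0, 0, 0],
    [0, 0, 0, 0],
    [0, 0, 0, 0],
    [0, 0, 0, 0],
    [0, 0, 0, 0],
  ],
  jaw=-1,
)

```text
time_s: 25.15
tool_pos: [0.4372, 0.0662, 0.0256]
eef_rot: [0.281, 3.128, 0.001]
force: [-0.2, 0.7, 5.7]
finger_gap: 0.273
finger_force: 39.6
```

Call:
servo_tool(
  increments=[
    [0, 0, -0.3, 0],
    [0, 0, -0.6, 0],
    [0, 0, -1, 0],
    [0, 0, -1, 0],
    [0, 0, -1, 0],
    [0, 0, -1, 0],
    [0, 0, 0, 0],
    [0, 0, 0, 0],
  ],
)

```text
time_s: 25.95
tool_pos: [0.4368, 0.0661, 0.1233]
eef_rot: [0.281, 3.128, 0.0]
force: [-0.0, 0.8, -0.2]
finger_gap: 0.272
finger_force: 39.3
```

Run:
```python
from m import *
place('green','green')
im=viewer.read_camera('wrist'); cv2.imwrite('pics/w6.png',im[:,:,::-1])
```

```text
t 25.9 z 0.1233 yaw 169.7 gap 0.272 F 39.3 | turn -3.27 units, x 0.75 y -16.92 units
```

View pics/w6.png

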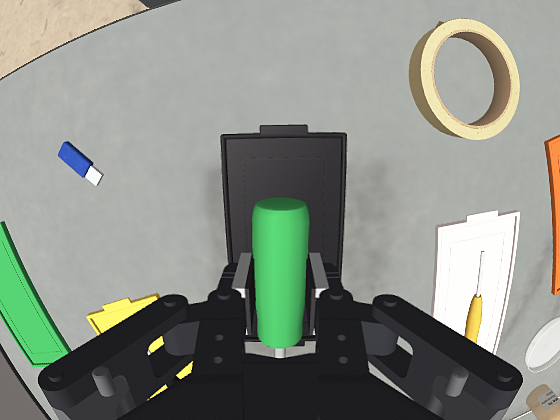

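The green handle is held level and centred (col 280, rows 200–345). I carry it to the green tray.

Call:
servo_tool(
  increments=[
    [0, 0, 0, -1],
    [0, 0, 0, -1],
    [0, 0, 0, -1],
    [0, 0, 0, -0.27],
    [0.05, -0.8, 0, 0],
    [0.05, -1, 0, 0],
    [0.05, -1, 0, 0],
    [0.05, -1, 0, 0],
  ],
)

```text
time_s: 26.8
tool_pos: [0.4404, -0.0106, 0.1223]
eef_rot: [0.164, -3.136, -0.0]
force: [-0.1, 0.4, -0.3]
finger_gap: 0.275
finger_force: 39.3
```

Call:
servo_tool(
  increments=[
    [0.05, -1, 0, 0],
    [0.05, -1, 0, 0],
    [0.05, -1, 0, 0],
    [0.05, -1, 0, 0],
    [0.05, -1, 0, 0],
    [0.05, -1, 0, 0],
    [0.05, -1, 0, 0],
    [0.05, -1, 0, 0],
  ],
)

```text
time_s: 27.6
tool_pos: [0.4494, -0.1705, 0.1222]
eef_rot: [0.163, -3.136, -0.001]
force: [-0.5, 0.9, -0.2]
finger_gap: 0.273
finger_force: 39.3
```

Call:
servo_tool(
  increments=[
    [0.05, -1, 0, 0],
    [0.05, -1, 0, 0],
    [0.05, -1, 0, 0],
    [0, -1, 0, 0],
    [0, -1, 0, 0],
    [0, -0.12, 0, 0],
    [0, 0, 0, 0],
    [0, 0, 0, 0],
  ],
)

```text
time_s: 28.4
tool_pos: [0.4575, -0.2715, 0.1227]
eef_rot: [0.166, -3.137, -0.001]
force: [-0.5, -0.9, -1.2]
finger_gap: 0.273
finger_force: 39.3
```

Run:
```python
from m import *
place('green','green')
```

```text
t 28.4 z 0.1227 yaw -173.9 gap 0.273 F 39.3 | turn -0.01 units, x -0.01 y -0.03 units
```

Call:
servo_tool(
  increments=[
    [0, 0, 0.8, 0],
    [0, 0, 0.9, 0],
    [0, 0, 0.9, 0],
    [0, 0, 0.9, 0],
    [0, 0, 0.7, 0],
    [0, 0, 0.4, 0],
    [0, 0, 0.25, 0],
    [0, 0, 0, 0],
  ],
)

```text
time_s: 29.2
tool_pos: [0.4579, -0.2719, 0.0261]
eef_rot: [-0.167, 3.137, -0.0]
force: [-0.2, 0.7, -0.3]
finger_gap: 0.273
finger_force: 39.3
```

Call:
servo_tool(
  increments=[
    [0, 0, 0, 0],
    [0, 0, 0, 0],
    [0, 0, 0, 0],
    [0, 0, 0, 0],
    [0, 0, -0.3, 0],
    [0, 0, -0.7, 0],
    [0, 0, -1, 0],
    [0, 0, -1, 0],
  ],
  jaw=-0.05,
)

```text
time_s: 30.0
tool_pos: [0.4577, -0.272, 0.0878]
eef_rot: [-0.166, 3.137, -0.001]
force: [-0.2, 0.4, 0.6]
finger_gap: 0.474
finger_force: 0.0
```

Call:
servo_tool(
  increments=[
    [0, 0, -0.9, 0],
    [0, 0, -0.9, 0],
    [0, 0, 0, 0],
    [0, 0, 0, 0],
    [0, 0, 0, 0],
    [0, 0, 0, 0],
    [0, 0, 0, 0],
    [0, 0, 0, 0],
  ],
)

```text
time_s: 30.8
tool_pos: [0.4575, -0.2718, 0.1215]
eef_rot: [0.166, -3.137, -0.001]
force: [-0.1, 0.0, -0.6]
finger_gap: 0.473
finger_force: 0.0
```

Run:
```python
from m import *
m,g,yaw,_,_=drvs['black']; go(*g,yaw)
```

```text
t 30.8 z 0.1215 yaw -173.9 gap 0.473 F 0.0 | turn -1.39 units, x -10.23 y 7.63 units
```

Call:
servo_tool(
  increments=[
    [0, 0, 0, -1],
    [0, 0, 0, -0.39],
    [-0.93, 0.7, 0, 0],
    [-0.93, 0.7, 0, 0],
    [-0.93, 0.7, 0, 0],
    [-0.93, 0.7, 0, 0],
    [-0.93, 0.7, 0, 0],
    [-0.93, 0.7, 0, 0],
  ],
)

```text
time_s: 31.6
tool_pos: [0.5479, -0.1641, 0.1217]
eef_rot: [0.356, -3.121, -0.0]
force: [-1.0, -0.7, 0.8]
finger_gap: 0.474
finger_force: 0.0
```

Call:
servo_tool(
  increments=[
    [-0.93, 0.7, 0, 0],
    [-0.93, 0.7, 0, 0],
    [-0.93, 0.7, 0, 0],
    [-0.93, 0.7, 0, 0],
    [-0.93, 0.63, 0, 0],
    [0, 0, 0.5, 0],
    [0, 0, 0.5, 0],
    [0, 0, 0, 0],
  ],
)

```text
time_s: 32.4
tool_pos: [0.6212, -0.0775, 0.0995]
eef_rot: [0.355, -3.118, -0.001]
force: [-1.1, -0.4, -0.3]
finger_gap: 0.471
finger_force: 0.0
```

Run:
```python
from m import *
m,g,yaw,_,_=drvs['black']; go(*g,yaw)
```

```text
t 32.4 z 0.0995 yaw -167.0 gap 0.471 F 0.0 | turn -0.01 units, x -0.06 y 0.01 units
```

Call:
servo_tool(
  increments=[
    [0, 0, 0.8, 0],
    [0, 0, 0.8, 0],
    [0, 0, 0.8, 0],
    [0, 0, 0.8, 0],
    [0, 0, 0.4, 0],
    [0, 0, 0.25, 0],
    [0, 0, 0, 0],
    [0, 0, 0, 0],
  ],
)

```text
time_s: 33.2
tool_pos: [0.6229, -0.0772, 0.0254]
eef_rot: [-0.356, 3.121, -0.0]
force: [0.5, 0.3, 0.1]
finger_gap: 0.473
finger_force: 0.0
```

Call:
servo_tool(
  increments=[
    [0, 0, 0, 0],
    [0, 0, 0, 0],
    [0, 0, 0, 0],
    [0, 0, 0, 0],
    [0, 0, 0, 0],
    [0, 0, 0, 0],
    [0, 0, 0, 0],
    [0, 0, 0, 0],
  ],
  jaw=-1,
)

```text
time_s: 34.0
tool_pos: [0.6229, -0.0772, 0.0257]
eef_rot: [-0.356, 3.12, -0.0]
force: [-1.6, 1.4, 5.7]
finger_gap: 0.195
finger_force: 39.2
```

Call:
servo_tool(
  increments=[
    [0, 0, -0.3, 0],
    [0, 0, -0.7, 0],
    [0, 0, -1, 0],
    [0, 0, -1, 0],
    [0, 0, -1, 0],
    [0, 0, -1, 0],
    [0, 0, 0, 0],
    [0, 0, 0, 0],
  ],
)

```text
time_s: 34.8
tool_pos: [0.6226, -0.0772, 0.1254]
eef_rot: [-0.356, 3.12, -0.0]
force: [-0.5, -0.0, -0.6]
finger_gap: 0.195
finger_force: 39.2
```

Run:
```python
from m import *
place('black','black')
im=viewer.read_camera('wrist'); cv2.imwrite('pics/w7.png',im[:,:,::-1])
```

```text
t 34.8 z 0.1254 yaw -167.0 gap 0.195 F 39.2 | turn 4.42 units, x 7.18 y 5.75 units
```

View pics/w7.png

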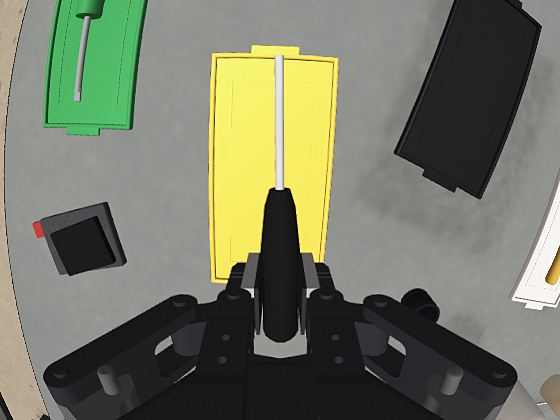

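Black is held straight (tip at 280,57), and green lies in the green tray at upper left. Black goes to its tray.

Call:
servo_tool(
  increments=[
    [0, 0, 0, 1],
    [0, 0, 0, 1],
    [0, 0, 0, 1],
    [0, 0, 0, 1],
    [0, 0, 0, 0.42],
    [0.9, 0.7, 0, 0],
    [0.9, 0.7, 0, 0],
    [0.9, 0.7, 0, 0],
  ],
)

```text
time_s: 35.65
tool_pos: [0.5747, -0.0267, 0.1235]
eef_rot: [-0.249, -3.13, -0.0]
force: [0.3, 0.2, -0.3]
finger_gap: 0.191
finger_force: 39.2
```

Call:
servo_tool(
  increments=[
    [0.9, 0.7, 0, 0],
    [0.9, 0.7, 0, 0],
    [0.9, 0.7, 0, 0],
    [0.9, 0.7, 0, 0],
    [0.88, 0.85, 0, 0],
    [0, 0, 0.5, 0],
    [0, 0, 0.5, 0],
    [0, 0, 0, 0],
  ],
)

```text
time_s: 36.45
tool_pos: [0.4982, 0.0586, 0.1026]
eef_rot: [-0.248, -3.129, 0.001]
force: [0.0, -0.7, -0.3]
finger_gap: 0.188
finger_force: 39.2
```

Run:
```python
from m import *
place('black','black')
```

```text
t 36.5 z 0.1026 yaw 170.9 gap 0.188 F 39.2 | turn -0.00 units, x -0.04 y 0.03 units
```

Lower (3.85 units), release and rise.

Call:
servo_tool(
  increments=[
    [0, 0, 0.8, 0],
    [0, 0, 0.8, 0],
    [0, 0, 0.8, 0],
    [0, 0, 0.8, 0],
    [0, 0, 0.4, 0],
    [0, 0, 0.23, 0],
    [0, 0, 0, 0],
    [0, 0, 0, 0],
  ],
)

```text
time_s: 37.25
tool_pos: [0.4992, 0.0591, 0.0288]
eef_rot: [0.248, 3.131, 0.0]
force: [0.1, -0.1, 0.2]
finger_gap: 0.19
finger_force: 39.2
```

Call:
servo_tool(
  increments=[
    [0, 0, 0, 0],
    [0, 0, 0, 0],
    [0, 0, 0, 0],
    [0, 0, 0, 0],
    [0, 0, -0.3, 0],
    [0, 0, -0.7, 0],
    [0, 0, -1, 0],
    [0, 0, -1, 0],
  ],
  jaw=-0.05,
)

```text
time_s: 38.05
tool_pos: [0.4989, 0.0591, 0.0902]
eef_rot: [0.248, 3.131, 0.0]
force: [0.2, -0.1, 0.8]
finger_gap: 0.474
finger_force: 0.0
```

Call:
servo_tool(
  increments=[
    [0, 0, -0.9, 0],
    [0, 0, -0.9, 0],
    [0, 0, 0, 0],
    [0, 0, 0, 0],
    [0, 0, 0, 0],
    [0, 0, 0, 0],
    [0, 0, 0, 0],
    [0, 0, 0, 0],
  ],
)

```text
time_s: 38.85
tool_pos: [0.4987, 0.0591, 0.1239]
eef_rot: [-0.248, -3.131, 0.0]
force: [0.2, 1.0, -0.1]
finger_gap: 0.47
finger_force: 0.0
```

Run:
```python
from m import *
go(.5962,.2424,178.5)
```

```text
t 38.9 z 0.1239 yaw 170.9 gap 0.470 F 0.0 | turn -1.52 units, x -4.63 y 9.29 units
```

Call:
servo_tool(
  increments=[
    [0, 0, 0, -1],
    [0, 0, 0, -0.52],
    [-0.5, 0.9, 0, 0],
    [-0.5, 1, 0, 0],
    [-0.5, 1, 0, 0],
    [-0.5, 1, 0, 0],
    [-0.5, 1, 0, 0],
    [-0.5, 1, 0, 0],
  ],
)

```text
time_s: 39.65
tool_pos: [0.5622, 0.1763, 0.1241]
eef_rot: [-0.04, -3.141, 0.0]
force: [0.4, 0.2, 0.1]
finger_gap: 0.476
finger_force: 0.0
```

Call:
servo_tool(
  increments=[
    [-0.5, 1, 0, 0],
    [-0.5, 1, 0, 0],
    [-0.5, 1, 0, 0],
    [-0.13, 0.39, 0, 0],
    [0, 0, 0.5, 0],
    [0, 0, 0.5, 0],
    [0, 0, 0, 0],
    [0, 0, 0, 0],
  ],
)

```text
time_s: 40.45
tool_pos: [0.5959, 0.2417, 0.1039]
eef_rot: [-0.041, -3.141, 0.001]
force: [0.5, -0.2, -0.0]
finger_gap: 0.477
finger_force: 0.0
```

Run:
```python
from m import *
go(.5962,.2424,178.5)
im=viewer.read_camera('wrist'); cv2.imwrite('pics/w8.png',im[:,:,::-1])
```

```text
t 40.5 z 0.1039 yaw 178.5 gap 0.477 F 0.0 | turn -0.00 units, x -0.02 y 0.04 units
```

View pics/w8.png

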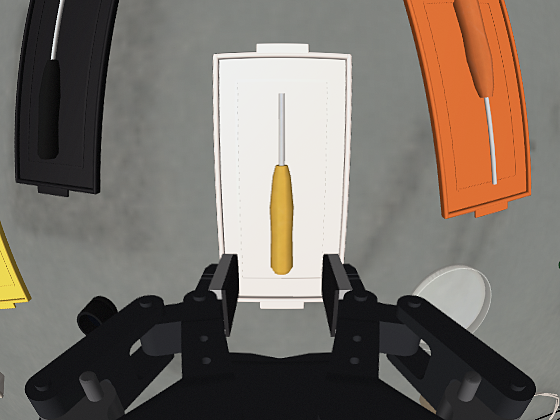

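Yellow is still centred under the gripper (col 282). Black looks a little off-centre in its tray (about 48,110), which I'll check later. Gripping yellow.

Call:
servo_tool(
  increments=[
    [0, 0, 0.8, 0],
    [0, 0, 0.8, 0],
    [0, 0, 0.8, 0],
    [0, 0, 0.8, 0],
    [0, 0, 0.5, 0],
    [0, 0, 0.4, 0],
    [0, 0, 0, 0],
    [0, 0, 0, 0],
  ],
)

```text
time_s: 41.3
tool_pos: [0.5964, 0.2425, 0.0226]
eef_rot: [0.04, 3.141, 0.0]
force: [0.3, -0.1, -0.3]
finger_gap: 0.473
finger_force: 0.0
```

Call:
servo_tool(
  increments=[
    [0, 0, 0, 0],
    [0, 0, 0, 0],
    [0, 0, 0, 0],
    [0, 0, 0, 0],
    [0, 0, 0, 0],
    [0, 0, 0, 0],
    [0, 0, 0, 0],
    [0, 0, 0, 0],
  ],
  jaw=-1,
)

```text
time_s: 42.1
tool_pos: [0.5966, 0.2426, 0.0232]
eef_rot: [0.04, 3.14, 0.001]
force: [-1.3, 0.4, 6.5]
finger_gap: 0.176
finger_force: 39.3
```

Call:
servo_tool(
  increments=[
    [0, 0, -0.3, 0],
    [0, 0, -0.7, 0],
    [0, 0, -1, 0],
    [0, 0, -1, 0],
    [0, 0, -1, 0],
    [0, 0, -1, 0],
    [0, 0, 0, 0],
    [0, 0, 0, 0],
  ],
)

```text
time_s: 42.9
tool_pos: [0.5963, 0.2424, 0.1228]
eef_rot: [0.04, 3.14, 0.0]
force: [-0.7, 0.2, -0.4]
finger_gap: 0.168
finger_force: 39.2
```

Run:
```python
from m import *
place('yellow','yellow')
```

```text
t 42.9 z 0.1228 yaw 178.5 gap 0.168 F 39.2 | turn -2.35 units, x 1.69 y -16.44 units
```

Call:
servo_tool(
  increments=[
    [0, 0, 0, -1],
    [0, 0, 0, -1],
    [0, 0, 0, -0.35],
    [0.1, -0.8, 0, 0],
    [0.1, -1, 0, 0],
    [0.1, -1, 0, 0],
    [0.1, -1, 0, 0],
    [0.1, -1, 0, 0],
  ],
)

```text
time_s: 43.7
tool_pos: [0.6031, 0.1445, 0.1215]
eef_rot: [0.279, -3.128, 0.001]
force: [0.3, 0.1, -0.9]
finger_gap: 0.171
finger_force: 39.2
```

Call:
servo_tool(
  increments=[
    [0.1, -1, 0, 0],
    [0.1, -1, 0, 0],
    [0.1, -1, 0, 0],
    [0.1, -1, 0, 0],
    [0.1, -1, 0, 0],
    [0.1, -1, 0, 0],
    [0.1, -1, 0, 0],
    [0.1, -1, 0, 0],
  ],
)

```text
time_s: 44.5
tool_pos: [0.6157, -0.0158, 0.1215]
eef_rot: [0.279, -3.128, 0.0]
force: [0.7, 0.1, -0.3]
finger_gap: 0.17
finger_force: 39.2
```

Call:
servo_tool(
  increments=[
    [0.1, -1, 0, 0],
    [0.1, -1, 0, 0],
    [0.1, -1, 0, 0],
    [0.09, -0.64, 0, 0],
    [0, 0, 0.5, 0],
    [0, 0, 0.5, 0],
    [0, 0, 0, 0],
    [0, 0, 0, 0],
  ],
)

```text
time_s: 45.3
tool_pos: [0.6214, -0.0864, 0.1017]
eef_rot: [0.282, -3.128, -0.001]
force: [-0.3, 0.7, 0.8]
finger_gap: 0.177
finger_force: 39.2
```

Run:
```python
from m import *
place('yellow','yellow')
```

```text
t 45.3 z 0.1017 yaw -169.7 gap 0.177 F 39.2 | turn 0.01 units, x -0.01 y -0.03 units
```

Call:
servo_tool(
  increments=[
    [0, 0, 0.8, 0],
    [0, 0, 0.8, 0],
    [0, 0, 0.8, 0],
    [0, 0, 0.8, 0],
    [0, 0, 0.5, 0],
    [0, 0, 0.23, 0],
    [0, 0, 0, 0],
    [0, 0, 0, 0],
  ],
)

```text
time_s: 46.1
tool_pos: [0.6218, -0.0872, 0.0238]
eef_rot: [-0.281, 3.129, -0.0]
force: [-0.1, 0.1, -0.7]
finger_gap: 0.171
finger_force: 39.3
```

Call:
servo_tool(
  increments=[
    [0, 0, 0, 0],
    [0, 0, 0, 0],
    [0, 0, 0, 0],
    [0, 0, 0, 0],
    [0, 0, -0.3, 0],
    [0, 0, -0.7, 0],
    [0, 0, -1, 0],
    [0, 0, -1, 0],
  ],
  jaw=-0.05,
)

```text
time_s: 46.9
tool_pos: [0.6217, -0.0872, 0.0856]
eef_rot: [-0.281, 3.128, -0.0]
force: [0.4, -0.9, 0.5]
finger_gap: 0.472
finger_force: 0.0
```

Call:
servo_tool(
  increments=[
    [0.5, 1, -1, 0],
    [0.5, 1, -1, 0],
    [0.5, 1, -1, 0],
    [0.5, 1, -1, 0],
    [0.5, 1, -1, 0],
    [0.5, 1, -1, 0],
    [0.5, 1, -1, 0],
    [0.5, 1, 0, 0],
  ],
)

```text
time_s: 47.7
tool_pos: [0.5144, 0.0567, 0.2281]
eef_rot: [-0.281, 3.124, -0.0]
force: [0.6, 0.1, 0.7]
finger_gap: 0.473
finger_force: 0.0
```

Call:
servo_tool(
  increments=[
    [0.5, 1, 0, 0],
    [0.5, 1, 0, 0],
    [0.5, 1, 0, 0],
    [0.5, 1, 0, 0],
    [0.5, 1, 0, 0],
    [0.5, 1, 0, 0],
    [0.5, 1, 0, 0],
    [0.5, 1, 0, 0],
  ],
)

```text
time_s: 48.5
tool_pos: [0.4064, 0.1998, 0.2251]
eef_rot: [-0.281, 3.128, 0.001]
force: [-0.3, -0.3, -0.4]
finger_gap: 0.471
finger_force: 0.0
```

Call:
servo_tool(
  increments=[
    [0.5, 1, 0, 0],
    [0.5, 1, 0, 0],
    [0.5, 1, 0, 0],
    [0.5, 1, 0, 0],
    [0.5, 1, 0, 0],
    [0.5, 1, 0, 0],
    [0.5, 1, 0, 0],
    [0.5, 1, 0, 0],
  ],
)

```text
time_s: 49.3
tool_pos: [0.2991, 0.3429, 0.2251]
eef_rot: [-0.281, 3.128, 0.002]
force: [0.2, 0.1, 0.9]
finger_gap: 0.473
finger_force: 0.0
```

Call:
servo_tool(
  increments=[
    [0.5, 1, 0, 0],
    [0.5, 1, 0, 0],
    [0.5, 1, 0, 0],
    [0.5, 1, 0, 0],
    [0.5, 1, 0, 0],
    [0.5, 1, 0, 0],
    [0.5, 1, 0, 0],
    [0, 0, 0, 0],
  ],
)

```text
time_s: 50.1
tool_pos: [0.2047, 0.4688, 0.2248]
eef_rot: [-0.284, 3.129, 0.002]
force: [0.4, -0.9, 0.4]
finger_gap: 0.474
finger_force: 0.0
```

Run:
```python
from h import *
im=viewer.read_camera('top')[:,:,::-1].copy()
cv2.imwrite('raw_top2.png',im)
S=1800;xmax=.69;W=400;out=[]
for n in ('black','yellow','green','orange'):
    c,a,_=trays[n]; a=np.radians(a); S=2700
    # rows: along tray (up = +x), cols: across; centred at (130,290)
    ex=np.array([np.cos(a),np.sin(a)]);ey=np.array([-np.sin(a),np.cos(a)])
    A=np.eye(3);A[:2,0]=-ey/S;A[:2,1]=-ex/S;A[:2,2]=c+ey*100/S*1.4+ex*290/S
    o=cv2.warpPerspective(im,plane_H('top',.014)@A,(200 if 0 else 198,580),flags=cv2.INTER_CUBIC|cv2.WARP_INVERSE_MAP)
    out.append(o)
cv2.imwrite('pics/final.png',cv2.convertScaleAbs(np.hstack(out),alpha=1.4,beta=15))
```

```text
(no output)
```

View pics/final.png

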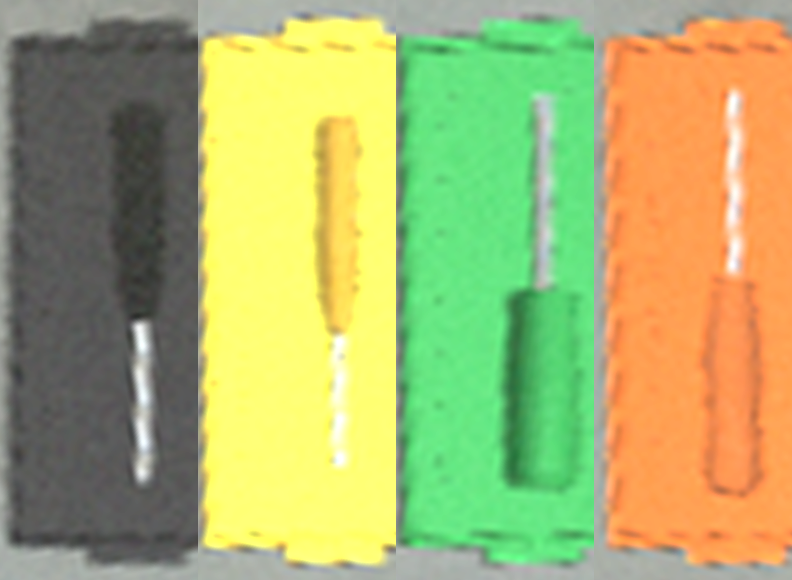

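All four are centred to within about 2 mm across (cols 139–145 against 140) and along (middles at rows 291–293 against 290), and straight.

```bash
python3 -c "
from plant import bot
print(bot.hand_in())"
```

```text
the job is handed in; nothing more can be done
None
```

All four screwdrivers are back in the trays of their own colour, about 2 mm off centre at most and straight along the tray in the last top picture. The white tray was emptied again. I handed the job in at about 50 s, and the hand-in call gave no verdict.

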